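Open the laser-lockout combination padlock and hold it up

ROBOT

A 6-joint arm with a two-finger parallel gripper is mounted at the origin on the work surface. World frame = base frame: x ahead of the robot, y to its left, z up, the work surface at z = 0. Lengths are in m, angles in degrees, forces in N, time in s.
With the tool pointing down it reaches from about 0.3 to 0.825 m from the base axis. Payload 5.4 kg.
Tool frame: the origin (TCP) lies at the very end of the fingers, on their centre line; the grasp point (between the pads) lies 19 mm behind it; z points along the fingers, y is the direction in which the jaws open and shut (so a half turn about z gives the same grasp; the last joint's range is limited). The gripper opens to 92 mm and grips with 3 to 60 N. Pads are 20 mm wide; open, the fingers measure 128 mm over their backs; the gripper's body (75 mm by 189 mm) begins 69 mm behind the grasp point.
Start: joints at [55.285, 9.076, 91.501, -0, 79.423, -12.038], TCP at [0.222, 0.531, 0.215] pointing down, gripper open.
Joint ranges: [-166.64, 166.64], [-54.1, 131.32], [10.49, 154.53], [-73.88, 253.88], [9.74, 151.15], [-171.62, 171.62]. Speed limits (degrees/s): [147.25, 147.25, 180, 180, 180, 180].

INTERFACE

Orientations are given as [roll, pitch, yaw] about the fixed x, y, z axes, in that order (R = Rz(yaw) Ry(pitch) Rx(roll)).
In Python, from plant import status, imaging, r gives the robot as it stands.
- The arm moves only by the tool servo_tool, never from a script. Its argument "plan" is a list of rows, each an object with "offset": the shift along the tool's x, y, z normalised to -1 to 1, where 1 is 0.1 m, a list of three; "rot": the turn, a rotation vector about the tool's x, y, z normalised to -1 to 1, where 1 is pi/2 rad, a list of three. A call has 1 to 12 rows; each row is the pose to reach, as a shift and turn from the pose commanded when the call began, along the tool's axes at that moment; what a row does not reach only later rows make up. A row lasts 1/12 s, in which the tool goes at most 41.7 mm and 7.16 degrees, less where a joint would pass 70% of its speed; a pose out of reach is approached as far as the arm can. A call with a number of a shift or a turn outside -1 to 1 is refused whole. A call with a gripper value outside its range is refused whole. "grip" is the closure, from 0 (fully open) to 1 (shut), set as the call begins (left out, the last holds). The fingers move at their own pace and stop on an object; "squeeze" is the grip in N (left out, the last holds). Time passes only in rows, so rows that repeat a pose let the fingers close. It gives the time, the measured TCP pose, the force and the opening at its end, in the units of the state.
- status.read_state(): the state, without advancing time (a new reading comes with each control period).
- imaging.read_camera(name): name is "scene" or "top"; returns a dict with "color" (400x640x3 uint8, blue, green, red), "K" (3x3 intrinsics, pixels), "k1" (the pictures are not rectified: a ray, as slopes to the right and down, at radius r is drawn at 1 + k1 r^2 times it, then the intrinsics apply), "pose" (4x4, takes a point from camera to world coordinates). Camera axes: x right, y up, looking along -z (the intrinsics and any distortion apply to the point x, -y, -z); pixel columns grow to the right and rows downward; lengths in m; the calibration is good to about 2 mm. A picture is of the moment at which its call begins. There is no depth.
- r.sign_off(): hands the job in, once; it reports no verdict.
The state is a dict: "time": time; "joint_pos": joint angles; "qvel": joint speeds; "joint_efforts": joint torques, N m; "tcp_pos": TCP position; "tool_rot": TCP orientation; "ft_force": force on the tool from outside, world axes, zero at the start; "torque": the same for the moment, N m; "width": finger opening in m.
Only numpy, scipy, OpenCV 4.12 (cv2) and the standard library are available. Lean on these libraries where they do the work, as an engineer would, in place of code of your own. Each camera call takes 0.05 s, during which the arm holds its last target.

TASK

The microscope room's red combination padlock lies in its grey nest. Turn its black dial, click by click, until the yellow pointer clicks home at the yellow mark on the case (the notch nearest the shackle), then pull the steel shackle fully out of the case, and lift the opened lock out of the nest by its shackle until the red case is at least 15 cm above the bench. Finish still holding it up by the shackle, open and still, with the dial left at its notch, and leave the well plate, the oil bottle and the lens where they are.

Things in the scene. Friction and masses are not known exactly. Their poses are not given: they have to be found in the camera images.
- padlock_center (a point): Centre of the padlock's red case, 72 (x) x 66 (y) x 28 (z) mm, with dial and shackle about 0.4 kg (varies). It lies loose on its back in the nest: this point starts 40 mm and the case's top 54 mm above the bench. Axes: -x is the way the shackle points and pulls out, z up through the dial.
- nest_floor (a point): Middle of the floor of the fixed grey nest, 26 mm above the bench, under the case's centre, same axes as the case. Block 92 x 94 mm; side rails and two front lips (to 44 mm from here towards -x, 29 to 43 mm either side), 15 mm high, hold the case with 1 to 3 mm play against turning and the pull. Open above: the lock lifts out. Its yaw is within 0.5 rad of the shackle pointing to world -x.
- dial_grip (a point): On the dial's vertical axis, 78 mm above the bench. The dial is a black disc, 48 mm diameter, its top 60 mm above the bench, 6 mm thick, carrying a bar to grip: 40 mm long, 12 mm wide, 30 mm high, top 90 mm above the bench. This point's x axis runs along the bar; the yellow pointer is the bar's -x end. It turns with the dial.
- dial (a joint): Dial angle, rad, positive counterclockwise from above; stops at -3 and 3. Ten notches 0.628 apart; leaving one takes about 0.1 N m; let go near one it clicks in. At 0 the pointer is at the yellow mark, straight towards the shackle: only there does the lock open. It starts at 0.45 to 2.1, about one to three notches off, so turn clockwise. With the shackle out it cannot turn.
- shackle_grip (a point): Midway between the two shackle legs, 40 mm above the bench, bench free below. The shackle is a level U of 9 mm round steel bar, 51 mm wide over its parallel legs (along y, 33 mm between them); the case's front is 30 mm from here towards +x (shut), the bow's outer end 35 mm towards -x. Can be gripped here from above across both legs. Moves with the shackle.
- shackle (a joint): How far the shackle is pulled out of the case, m: 0 shut, 0.020 fully out (a stop). It slides along the case's -x with about 1.5 N of friction and stays where left; with the dial off its notch it is blocked after about 1 mm.
- objective_mid (a point): Bystander: steel microscope lens standing on its wide end, 32 mm diameter, 45 mm high; this point is half-way up.
- oil_bottle_mid (a point): Bystander: small amber oil bottle, 32 mm diameter, 62 mm high; this point is half-way up.
- well_plate_mid (a point): Bystander: clear well plate with twelve purple wells, 124 x 86 x 20 mm; this point is half-way up.
Not all that is in view belongs to the job. Leave any green or turquoise look-alike of the part that bears padlock_center alone.

How it is judged (in metres and radians):
On the way, in this order (a step that is already met when the one before it is completed fails the run):
1. the dial has clicked home at the yellow mark, with the lock in its nest (value of joint dial between -0.16 and 0.16 rad and height (world z) of padlock_center below 0.055 m), for 0.2 s.
2. the shackle is pulled out of the case (value of joint shackle above 0.017 m), for 0.2 s.
3. the open lock is lifted by its shackle (height (world z) of padlock_center above 0.12 m and value of joint shackle above 0.015 m), for 0.2 s.
At the end, for the whole second after the job is handed in: The robot holds the lock by its shackle (finger contact over 1 N), shackle at least 15 mm out, dial within 0.25 rad of its notch, centre of the case at least 145 mm above the bench, and the lock slower than 50 mm/s (value of joint shackle above 0.015 m and value of joint dial between -0.25 and 0.25 rad and height (world z) of padlock_center above 0.145 m and contact force between the fingers and shackle above 1 N and linear speed of padlock below 0.05 m/s); the arm keeps its last pose, push and grip.
It fails at once if the well plate, oil bottle or lens is moved by more than 25 mm (distance of any of well_plate_mid, oil_bottle_mid, objective_mid from where it was at the start of the episode above 0.025 m).
It also fails if it takes over 61 s, if anything falls off the work surface, if the arm or the gripper's body presses on something with over 40 N, if the wrist force passes 120 N, or if a joint passes its speed limit or range.

## Working session

There is one attempt and no reset: what is moved stays moved. The work goes in short steps, Python scripts to look and compute and a tool call to move; the robot and the scene stay as the last step left them, time stands still between calls to the robot, and variables do not carry over. Pictures are saved under pics/ and viewed, and the job is handed in when it is done.

Besides the shell and the picture viewer there is one more tool, called after "Call:" as a command line: name --argument value ..., lists and objects as JSON in quotes. servo_tool: Moves the arm, as the interface text tells. Its arguments: {"type":"object","properties":{"plan":{"type":"array","items":{"type":"object","properties":{"offset":{"type":"array","items":{"type":"number"}},"rot":{"type":"array","items":{"type":"number"}}}}},"grip":{"type":"number"},"squeeze":{"type":"number"}},"required":["plan"]}

```bash
mkdir -p pics
cat > h.py <<'E'
import numpy as np, cv2
from plant import status, imaging, r
def snap(n,f):
    c=imaging.read_camera(n); cv2.imwrite('pics/'+f,c['color']); np.savez(f'pics/{n}.npz',**{k:np.array(c[k]) for k in ('color','K','k1','pose')}); return c
def load(n): return dict(np.load(f'pics/{n}.npz'))
def ray(c,u,v):
    K=c['K'];d=np.array([float(c['k1']),0,0,0,0])
    p=cv2.undistortPoints(np.array([[[u,v]]],float),K,d,None,None,None) if 0 else None
    x=(u-K[0,2])/K[0,0];y=(v-K[1,2])/K[1,1];a,b=x,y
    for _ in range(30):
        s=1+float(c['k1'])*(a*a+b*b);a,b=x/s,y/s
    P=c['pose'];return P[:3,3],P[:3,:3]@np.array([a,-b,-1.])
def onz(c,u,v,z):
    o,d=ray(c,u,v);return o+d*(z-o[2])/d[2]
E
python3 - <<'E'
from h import *
s=status.read_state()
for k in s: print(k,np.round(s[k],4))
for n in('scene','top'):
    c=snap(n,n+'0.png');print(n,c['k1'],np.round(c['K'],1).tolist(),np.round(c['pose'],3).tolist())
E
```

```text
time 0.0
joint_pos [ 5.52856e+01  9.11260e+00  9.15691e+01 -2.70000e-03  7.94241e+01
 -1.20380e+01]
qvel [ 0.0045 -0.0282 -0.0197  0.0735 -0.0362  0.0245]
joint_efforts [-4.00000e-04 -3.85561e+01 -3.22114e+01  7.02000e-02  3.75000e-02
 -2.00000e-04]
tcp_pos [0.2214 0.53   0.2136]
tool_rot [-1.798960e+02 -1.950000e-02  1.573241e+02]
ft_force [-0.2409  0.2257  0.363 ]
torque [-0.0028 -0.0309 -0.0044]
width 0.092
scene -0.022743151407463233 [[430.7, 0.0, 325.6], [0.0, 430.7, 192.2], [0.0, 0.0, 1.0]] [[-0.378, -0.58, 0.722, 1.239], [0.926, -0.232, 0.299, 0.265], [-0.006, 0.781, 0.624, 0.656], [0.0, 0.0, 0.0, 1.0]]
top -0.057043012686224255 [[396.6, 0.0, 318.9], [0.0, 396.6, 193.8], [0.0, 0.0, 1.0]] [[0.005, 0.989, -0.151, 0.418], [-1.0, 0.003, -0.011, -0.008], [-0.011, 0.151, 0.989, 0.963], [0.0, 0.0, 0.0, 1.0]]
```

View pics/top0.png

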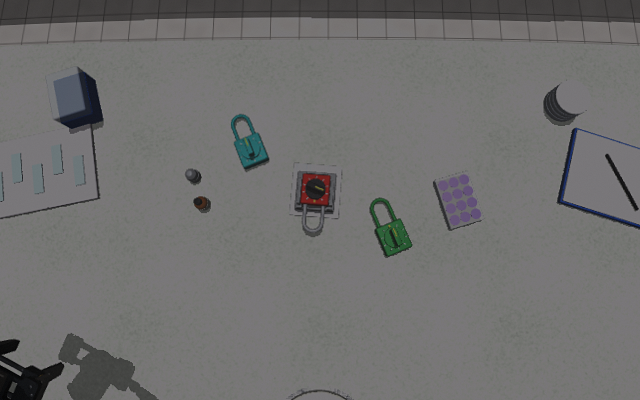

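View pics/scene0.png

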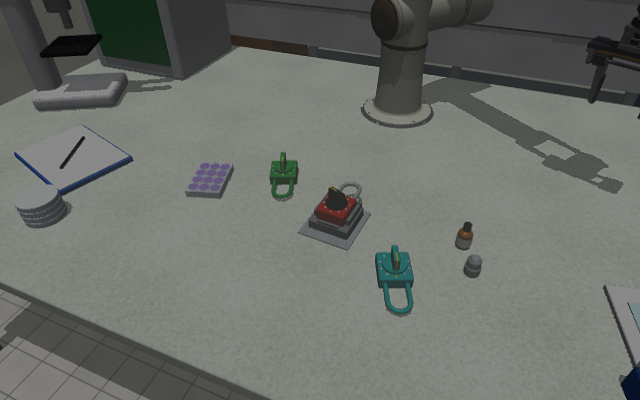

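The candidates are turquoise at top (249,142), green at (391,227) and red at (316,190). The red one sits in a grey nest, so it fits. I'll confirm it with an enlarged crop and measure it.

Run:
```python
from h import *
c=load('top');s=load('scene')
a=cv2.convertScaleAbs(cv2.resize(c['color'][150:250,265:365],(400,400),interpolation=2),alpha=1.8)
b=cv2.convertScaleAbs(cv2.resize(s['color'][160:260,290:390],(400,400),interpolation=2),alpha=1.8)
cv2.imwrite('pics/crop0.png',np.hstack([a,b]))
for n,k,z in(('top',c,.054),('scene',s,.054)):
    hsv=cv2.cvtColor(k['color'],cv2.COLOR_BGR2HSV)
    m=(((hsv[...,0]<8)|(hsv[...,0]>172))&(hsv[...,1]>150)&(hsv[...,2]>60)).astype(np.uint8)
    n_,lab,st,ce=cv2.connectedComponentsWithStats(m)
    for i in range(1,n_):
        if st[i,4]>30: print(n,st[i],ce[i])
    ys,xs=np.nonzero(m)
    P=np.array([onz(k,x,y,z)[:2] for x,y in zip(xs,ys)]).astype(np.float32)
    P=P[np.linalg.norm(P-np.median(P,0),axis=1)<.07]
    print(n,cv2.minAreaRect(P))
    m=((hsv[...,0]>18)&(hsv[...,0]<35)&(hsv[...,1]>130)&(hsv[...,2]>60)).astype(np.uint8)
    n_,lab,st,ce=cv2.connectedComponentsWithStats(m)
    for i in range(1,n_):
        if st[i,4]>3: print(n,'yel',st[i],ce[i],onz(k,*ce[i],.09),onz(k,*ce[i],.055))
```

```text
top [302 174  28  12 169] [315.98816568 178.21301775]
top [301 185  28  20 205] [313.15609756 198.23902439]
top ((0.5678536891937256, 0.012056175619363785), (0.06348995864391327, 0.06880486756563187), 85.39139556884766)
top yel [315 186   8   4   8] [318.5   187.375] [0.56520262 0.00322531 0.09      ] [0.57111277 0.00365987 0.055     ]
top yel [393 228   3   6   6] [394.  230.5] [ 0.46967151 -0.16305377  0.09      ] [ 0.47175006 -0.16928841  0.055     ]
scene [345 196  10   9  37] [350.16216216 200.16216216]
scene [317 203  30  15 141] [331.5106383  210.68794326]
scene ((0.5735929012298584, 0.013082621619105339), (0.06124688684940338, 0.06854541599750519), 85.24229431152344)
scene yel [282 156   1   6   6] [282.  158.5] [ 0.50605416 -0.14829724  0.09      ] [ 0.46072106 -0.1738339   0.055     ]
scene yel [330 187   7   4  11] [332.90909091 188.36363636] [0.56711597 0.00346986 0.09      ] [ 0.52555876 -0.01268196  0.055     ]
scene yel [396 252   2  10  11] [396.54545455 256.45454545] [0.70721691 0.17973318 0.09      ] [0.67432313 0.17448097 0.055     ]
```

View pics/crop0.png

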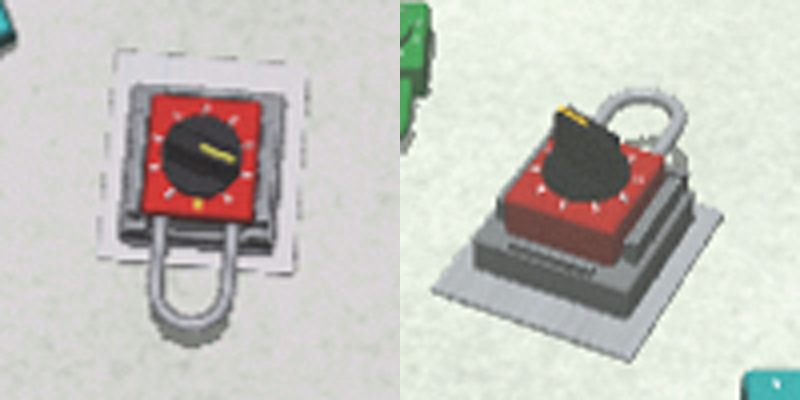

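The crop confirms the red lock in the grey nest. The case centre is about (0.5705, 0.012) with yaw about -4.6°. The pointer is at about +71°, which is two notches off, so the bar runs along world 67°. Moving over it now.

Call:
servo_tool --plan '[{"offset": [-0.3,-0.2,0],"rot": [0,0,0]},{"offset": [-0.6,-0.4,0],"rot": [0,0,0]},{"offset": [-0.87,-0.57,0],"rot": [0,0,0]}]' --grip 0

```text
time: 0.35
tcp_pos: [0.2801, 0.4429, 0.2139]
tool_rot: [-179.9, -0.0, 157.4]
ft_force: [0.2, 0.4, -0.4]
width: 0.0919
```

Call:
servo_tool --plan '[{"offset": [-0.3,-0.2,0],"rot": [0,0,0]},{"offset": [-0.6,-0.4,0],"rot": [0,0,0]},{"offset": [-0.87,-0.57,0],"rot": [0,0,0]}]'

```text
time: 0.6
tcp_pos: [0.3387, 0.3563, 0.2142]
tool_rot: [-180.0, -0.0, 157.3]
ft_force: [0.9, -0.4, -0.7]
width: 0.0921
```

Call:
servo_tool --plan '[{"offset": [-0.3,-0.2,0],"rot": [0,0,0]},{"offset": [-0.6,-0.4,0],"rot": [0,0,0]},{"offset": [-0.87,-0.57,0],"rot": [0,0,0]}]'

```text
time: 0.85
tcp_pos: [0.3971, 0.2702, 0.2143]
tool_rot: [-180.0, -0.0, 157.3]
ft_force: [0.2, 0.1, 0.8]
width: 0.092
```

Call:
servo_tool --plan '[{"offset": [-0.3,-0.2,0],"rot": [0,0,0]},{"offset": [-0.6,-0.4,0],"rot": [0,0,0]},{"offset": [-0.87,-0.57,0],"rot": [0,0,0]}]'

```text
time: 1.1
tcp_pos: [0.4555, 0.184, 0.2143]
tool_rot: [-180.0, -0.0, 157.3]
ft_force: [0.4, -0.1, 0.7]
width: 0.0917
```

Call:
servo_tool --plan '[{"offset": [-0.3,-0.2,0],"rot": [0,0,0]},{"offset": [-0.6,-0.4,0],"rot": [0,0,0]},{"offset": [-0.87,-0.57,0],"rot": [0,0,0]}]'

```text
time: 1.35
tcp_pos: [0.5138, 0.0978, 0.2142]
tool_rot: [-180.0, -0.0, 157.3]
ft_force: [-0.1, 0.6, 0.7]
width: 0.0919
```

Call:
servo_tool --plan '[{"offset": [-0.3,-0.2,0],"rot": [0,0,0]},{"offset": [-0.6,-0.4,0],"rot": [0,0,0]},{"offset": [-0.87,-0.57,0],"rot": [0,0,0]}]'

```text
time: 1.6
tcp_pos: [0.572, 0.0116, 0.2141]
tool_rot: [-180.0, -0.0, 157.3]
ft_force: [-0.2, 0.8, 0.5]
width: 0.0915
```

Call:
servo_tool --plan '[{"offset": [0,0,0],"rot": [0,0,0.08]},{"offset": [0,0,0],"rot": [0,0,0.16]},{"offset": [0,0,0],"rot": [0,0,0.24]},{"offset": [0,0,0],"rot": [0,0,0.32]},{"offset": [0,0,0],"rot": [0,0,0.4]},{"offset": [0,0,0],"rot": [0,0,0.48]},{"offset": [0,0,0],"rot": [0,0,0.55]},{"offset": [0,0,0],"rot": [0,0,0.62]},{"offset": [0,0,0],"rot": [0,0,0.69]},{"offset": [0,0,0],"rot": [0,0,0.76]},{"offset": [0,0,0],"rot": [0,0,0.82]},{"offset": [0,0,0],"rot": [0,0,0.88]}]'

```text
time: 2.6
tcp_pos: [0.5711, 0.0138, 0.214]
tool_rot: [-179.9, 0.0, 77.9]
ft_force: [-0.4, 0.3, -0.0]
width: 0.0921
```

Call:
servo_tool --plan '[{"offset": [0,0,0.3],"rot": [0,0,0.06]},{"offset": [0,0,0.6],"rot": [0,0,0.115]},{"offset": [0,0,0.9],"rot": [0,0,0.115]},{"offset": [0,0,0.9],"rot": [0,0,0.115]}]'

```text
time: 2.93
tcp_pos: [0.5664, 0.0146, 0.1176]
tool_rot: [-179.3, 0.2, 67.8]
ft_force: [-0.8, -0.5, -0.4]
width: 0.0921
```

Run:
```python
from h import *
c=snap('scene','s1.png');t=snap('top','t1.png')
s=status.read_state();print(s['tcp_pos'],s['tool_rot'])
b=cv2.convertScaleAbs(cv2.resize(c['color'][140:250,280:400],(400,367),interpolation=2),alpha=1.8)
a=cv2.convertScaleAbs(cv2.resize(t['color'][140:250,255:375],(400,367),interpolation=2),alpha=1.8)
cv2.imwrite('pics/crop1.png',np.hstack([a,b]))
```

```text
[0.57052272 0.01390903 0.12386046] [-1.79832188e+02  3.21806101e-02  6.77939973e+01]
```

View pics/crop1.png

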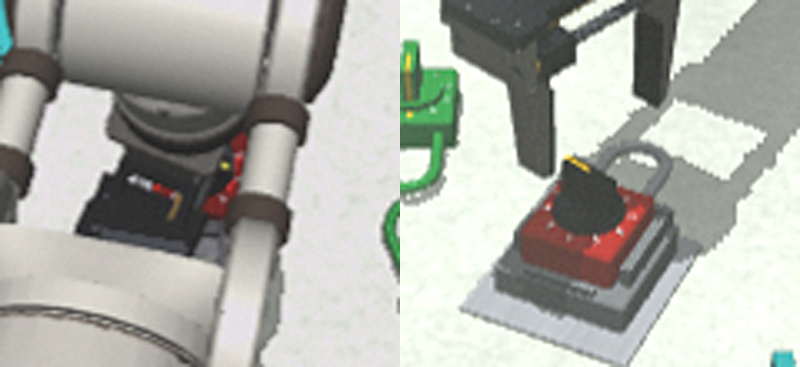

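Fingers straddle the bar correctly: in the right-hand crop the bar is at (590,190), with the jaws either side. Descending to TCP z of about 0.065 (dial top is at 0.060), then closing.

Call:
servo_tool --plan '[{"offset": [-0.01,0,0.2],"rot": [0,0,0]},{"offset": [-0.02,0,0.4],"rot": [0,0,0]},{"offset": [-0.02,0,0.5],"rot": [0,0,0]},{"offset": [-0.02,0,0.56],"rot": [0,0,0]},{"offset": [-0.02,0,0.585],"rot": [0,0,0]},{"offset": [-0.02,0,0.585],"rot": [0,0,0]},{"offset": [-0.02,0,0.585],"rot": [0,0,0]}]'

```text
time: 3.62
tcp_pos: [0.5717, 0.0117, 0.0674]
tool_rot: [179.9, -0.0, 67.8]
ft_force: [-0.1, -0.2, -0.3]
width: 0.0919
```

Call:
servo_tool --plan '[{"offset": [0,0,0],"rot": [0,0,0]},{"offset": [0,0,0],"rot": [0,0,0]},{"offset": [0,0,0],"rot": [0,0,0]},{"offset": [0,0,0],"rot": [0,0,0]},{"offset": [0,0,0],"rot": [0,0,0]},{"offset": [0,0,0],"rot": [0,0,0]},{"offset": [0,0,0],"rot": [0,0,0]},{"offset": [0,0,0],"rot": [0,0,0]},{"offset": [0,0,0],"rot": [0,0,0]},{"offset": [0,0,0],"rot": [0,0,0]},{"offset": [0,0,0],"rot": [0,0,0]},{"offset": [0,0,0],"rot": [0,0,0]}]' --grip 1 --squeeze 15

```text
time: 4.62
tcp_pos: [0.5706, 0.0119, 0.0661]
tool_rot: [-180.0, 0.0, 67.8]
ft_force: [-2.6, 0.9, 1.5]
width: 0.0142
```

Call:
servo_tool --plan '[{"offset": [0,0,0],"rot": [0,0,0]},{"offset": [0,0,0],"rot": [0,0,0]},{"offset": [0,0,0],"rot": [0,0,0]},{"offset": [0,0,0],"rot": [0,0,0]}]' --squeeze 25

```text
time: 4.95
tcp_pos: [0.5702, 0.012, 0.066]
tool_rot: [-179.9, 0.0, 67.8]
ft_force: [-2.6, 1.2, 3.5]
width: 0.0115
```

Run:
```python
from h import *
s=status.read_state();print(s['tcp_pos'],s['tool_rot'],s['ft_force'],s['torque'],s['width'])
```

```text
[0.57024247 0.01201289 0.06603343] [-1.79932431e+02  1.17265222e-02  6.77749954e+01] [-2.62645102  1.22468907  3.53292655] [ 0.05023843  0.73982916 -0.01693826] 0.011498961654099207
```

Call:
servo_tool --plan '[{"offset": [0,0,0],"rot": [0,0,0.04]},{"offset": [0,0,0],"rot": [0,0,0.08]},{"offset": [0,0,0],"rot": [0,0,0.12]},{"offset": [0,0,0],"rot": [0,0,0.16]},{"offset": [0,0,0],"rot": [0,0,0.2]},{"offset": [0,0,0],"rot": [0,0,0.24]},{"offset": [0,0,0],"rot": [0,0,0.28]},{"offset": [0,0,0],"rot": [0,0,0.32]},{"offset": [0,0,0],"rot": [0,0,0.36]},{"offset": [0,0,0],"rot": [0,0,0.4]},{"offset": [0,0,0],"rot": [0,0,0.4]},{"offset": [0,0,0],"rot": [0,0,0.4]}]'

```text
time: 5.95
tcp_pos: [0.5711, 0.0119, 0.0661]
tool_rot: [180.0, -0.0, 31.9]
ft_force: [0.7, 1.0, -2.1]
width: 0.012
```

Call:
servo_tool --plan '[{"offset": [0,0,0],"rot": [0,0,0.04]},{"offset": [0,0,0],"rot": [0,0,0.08]},{"offset": [0,0,0],"rot": [0,0,0.12]},{"offset": [0,0,0],"rot": [0,0,0.16]},{"offset": [0,0,0],"rot": [0,0,0.2]},{"offset": [0,0,0],"rot": [0,0,0.24]},{"offset": [0,0,0],"rot": [0,0,0.28]},{"offset": [0,0,0],"rot": [0,0,0.32]},{"offset": [0,0,0],"rot": [0,0,0.36]},{"offset": [0,0,0],"rot": [0,0,0.4]},{"offset": [0,0,0],"rot": [0,0,0.405]},{"offset": [0,0,0],"rot": [0,0,0.405]}]'

```text
time: 6.95
tcp_pos: [0.5709, 0.0119, 0.0661]
tool_rot: [-180.0, -0.0, -4.6]
ft_force: [-0.0, 0.2, -2.1]
width: 0.0115
```

Run:
```python
from h import *
c=snap('scene','s2.png')
s=status.read_state();print(s['tcp_pos'],s['tool_rot'],s['ft_force'],s['torque'],s['width'])
b=cv2.convertScaleAbs(cv2.resize(c['color'][140:250,280:400],(600,550),interpolation=2),alpha=1.8)
cv2.imwrite('pics/crop2.png',b)
```

```text
[0.57088659 0.01191172 0.06606536] [-1.79992319e+02 -2.23867503e-02 -4.54474261e+00] [ 1.45197689 -0.22798332 -1.24319432] [ 0.03936037 -0.00397274 -0.03187798] 0.011939119212596041
```

View pics/crop2.png

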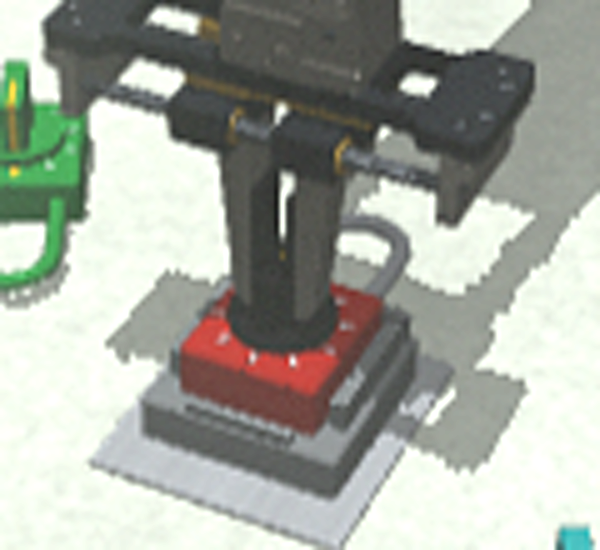

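Call:
servo_tool --plan '[{"offset": [0,0,0],"rot": [0,0,0]},{"offset": [0,0,0],"rot": [0,0,0]},{"offset": [0,0,0],"rot": [0,0,0]},{"offset": [0,0,0],"rot": [0,0,0]},{"offset": [0,0,0],"rot": [0,0,0]},{"offset": [0,0,0],"rot": [0,0,0]},{"offset": [0,0,0],"rot": [0,0,0]},{"offset": [0,0,-0.2],"rot": [0,0,0]},{"offset": [0,0,-0.4],"rot": [0,0,0]},{"offset": [0,0,-0.7],"rot": [0,0,0]},{"offset": [0,0,-0.9],"rot": [0,0,0]},{"offset": [0,0,-0.9],"rot": [0,0,0]}]' --grip 0

```text
time: 8.0
tcp_pos: [0.574, 0.0113, 0.1615]
tool_rot: [179.9, -0.5, -4.7]
ft_force: [0.0, 0.0, 0.2]
width: 0.0901
```

Call:
servo_tool --plan '[{"offset": [-0.3,0,0],"rot": [0,0,0]},{"offset": [-0.6,0,0],"rot": [0,0,0]},{"offset": [-0.95,0,0],"rot": [0,0,0]}]'

```text
time: 8.25
tcp_pos: [0.4749, 0.0197, 0.1548]
tool_rot: [-180.0, 0.1, -4.7]
ft_force: [-0.2, -0.1, 1.0]
width: 0.0921
```

Call:
servo_tool --plan '[{"offset": [-0.3,0,0],"rot": [0,0,0]},{"offset": [-0.6,0,0],"rot": [0,0,0]},{"offset": [-0.95,0,0],"rot": [0,0,0]},{"offset": [-0.95,0,0],"rot": [0,0,0]}]'

```text
time: 8.58
tcp_pos: [0.3749, 0.0289, 0.153]
tool_rot: [-180.0, 0.4, -4.6]
ft_force: [0.4, 0.4, -0.7]
width: 0.0919
```

Run:
```python
from h import *
c=snap('scene','s3.png');t=snap('top','t3.png')
s=status.read_state();print(s['tcp_pos'],s['tool_rot'])
b=cv2.convertScaleAbs(cv2.resize(c['color'][150:250,290:390],(400,400),interpolation=2),alpha=1.8)
a=cv2.convertScaleAbs(cv2.resize(t['color'][150:250,265:365],(400,400),interpolation=2),alpha=1.8)
cv2.imwrite('pics/crop3.png',np.hstack([a,b]))
```

```text
[0.38055168 0.02755106 0.15533838] [ 1.79999388e+02 -1.49253398e-02 -4.68540521e+00]
```

View pics/crop3.png

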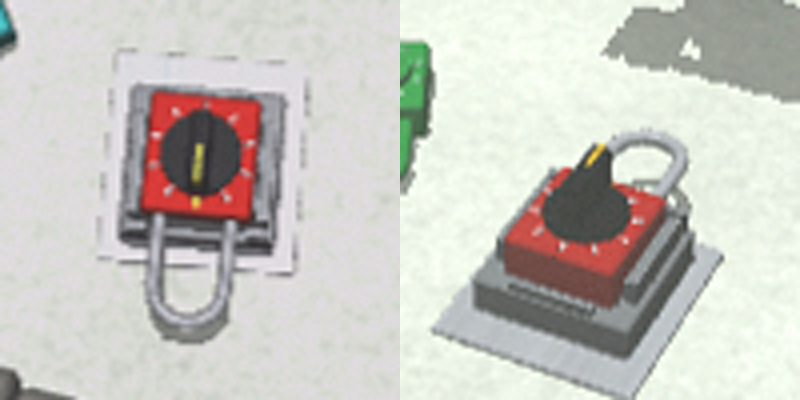

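Dial is home: the stripe at left crop (197,160) lines up with the mark at (196,203). Now checking the shackle legs.

Run:
```python
from h import *
t=load('top')
f=lambda x,y:onz(t,265+(x+.5)/4-.5,150+(y+.5)/4-.5,.04).round(4)
for p in((155,250),(232,250),(157,280),(229,280),(191,322),(191,335)): print(p,f(*p))
a=cv2.convertScaleAbs(cv2.resize(t['color'][195:245,290:340],(600,600),interpolation=0),alpha=1.8)
cv2.imwrite('pics/crop4.png',a)
```

```text
(155, 250) [0.5149 0.0389 0.04  ]
(232, 250) [ 0.515  -0.0061  0.04  ]
(157, 280) [0.4973 0.0376 0.04  ]
(229, 280) [ 0.4974 -0.0044  0.04  ]
(191, 322) [0.4729 0.0176 0.04  ]
(191, 335) [0.4654 0.0175 0.04  ]
```

View pics/crop4.png

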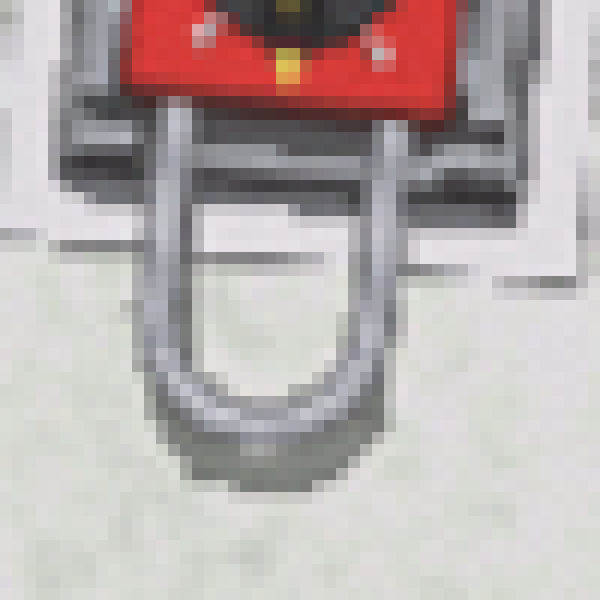

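Shackle grip point: the bow end gives x≈0.504 and the case gives 0.505, y≈0.017, so they agree. Going there.

Call:
servo_tool --plan '[{"offset": [0.3,0,0],"rot": [0,0,0]},{"offset": [0.6,0,0],"rot": [0,0,0]},{"offset": [0.9,0,0.1],"rot": [0,0,0]}]'

```text
time: 8.93
tcp_pos: [0.4752, 0.0194, 0.1475]
tool_rot: [180.0, -0.3, -4.7]
ft_force: [0.1, -0.2, 1.3]
width: 0.0922
```

Call:
servo_tool --plan '[{"offset": [0.2,0,0],"rot": [0,0,0]},{"offset": [0.35,0,0.2],"rot": [0,0,0]},{"offset": [0.35,0,0.5],"rot": [0,0,0]},{"offset": [0.35,0,0.65],"rot": [0,0,0]},{"offset": [0.35,0,0.65],"rot": [0,0,0]},{"offset": [0.35,0,0.65],"rot": [0,0,0]}]'

```text
time: 9.43
tcp_pos: [0.5062, 0.0171, 0.0799]
tool_rot: [-180.0, 0.1, -4.7]
ft_force: [0.4, 0.1, 1.0]
width: 0.092
```

Run:
```python
from h import *
c=snap('scene','s4.png')
s=status.read_state();print(s['tcp_pos'],s['tool_rot'],s['ft_force'])
b=cv2.convertScaleAbs(cv2.resize(c['color'][130:250,280:400],(500,500),interpolation=2),alpha=1.8)
cv2.imwrite('pics/crop5.png',b)
```

```text
[0.5070964  0.01692943 0.08133464] [ 1.79996141e+02 -3.10702873e-02 -4.67818404e+00] [0.46605172 0.27695291 0.60831596]
```

View pics/crop5.png

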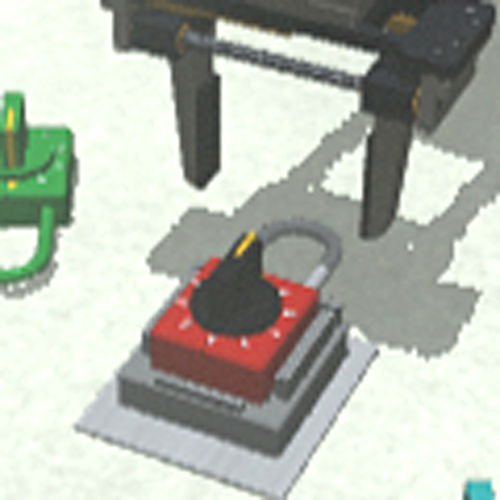

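The jaws straddle the shackle symmetrically, and the body will clear the bar top (0.109 vs 0.090). Lowering to TCP 0.021 and gripping.

Call:
servo_tool --plan '[{"offset": [-0.02,0,0.2],"rot": [0,0,0]},{"offset": [-0.02,0,0.4],"rot": [0,0,0]},{"offset": [-0.02,0,0.52],"rot": [0,0,0]},{"offset": [-0.02,0,0.58],"rot": [0,0,0]},{"offset": [-0.02,0,0.605],"rot": [0,0,0]},{"offset": [-0.02,0,0.605],"rot": [0,0,0]}]'

```text
time: 9.98
tcp_pos: [0.5049, 0.0171, 0.0214]
tool_rot: [180.0, -0.1, -4.7]
ft_force: [0.1, 0.2, 0.7]
width: 0.0917
```

Call:
servo_tool --plan '[{"offset": [0,0,0],"rot": [0,0,0]},{"offset": [0,0,0],"rot": [0,0,0]},{"offset": [0,0,0],"rot": [0,0,0]},{"offset": [0,0,0],"rot": [0,0,0]},{"offset": [0,0,0],"rot": [0,0,0]},{"offset": [0,0,0],"rot": [0,0,0]},{"offset": [0,0,0],"rot": [0,0,0]},{"offset": [0,0,0],"rot": [0,0,0]},{"offset": [0,0,0],"rot": [0,0,0]},{"offset": [0,0,0],"rot": [0,0,0]}]' --grip 1 --squeeze 20

```text
time: 10.82
tcp_pos: [0.5039, 0.0174, 0.0207]
tool_rot: [-180.0, 0.0, -4.7]
ft_force: [-1.1, -0.1, 1.5]
width: 0.0504
```

Call:
servo_tool --plan '[{"offset": [0,0,0],"rot": [0,0,0]},{"offset": [0,0,0],"rot": [0,0,0]},{"offset": [0,0,0],"rot": [0,0,0]},{"offset": [0,0,0],"rot": [0,0,0]}]' --squeeze 55

```text
time: 11.15
tcp_pos: [0.5039, 0.0174, 0.0207]
tool_rot: [-180.0, 0.0, -4.7]
ft_force: [-1.3, 0.0, 2.4]
width: 0.0491
```

Width is about 50 mm, which matches the 51 mm shackle. Pulling 20 mm first, gently.

Call:
servo_tool --plan '[{"offset": [-0.02,0,0],"rot": [0,0,0]},{"offset": [-0.04,0,0],"rot": [0,0,0]},{"offset": [-0.06,0,0],"rot": [0,0,0]},{"offset": [-0.08,0,0],"rot": [0,0,0]},{"offset": [-0.1,0,0],"rot": [0,0,0]},{"offset": [-0.12,0,0],"rot": [0,0,0]},{"offset": [-0.14,0,0],"rot": [0,0,0]},{"offset": [-0.16,0,0],"rot": [0,0,0]},{"offset": [-0.18,0,0],"rot": [0,0,0]},{"offset": [-0.2,0,0],"rot": [0,0,0]},{"offset": [-0.2,0,0],"rot": [0,0,0]},{"offset": [-0.2,0,0],"rot": [0,0,0]}]'

```text
time: 12.15
tcp_pos: [0.4836, 0.019, 0.0206]
tool_rot: [180.0, 0.0, -4.7]
ft_force: [-0.4, 0.8, 1.6]
width: 0.0495
```

Call:
servo_tool --plan '[{"offset": [-0.01,0,0],"rot": [0,0,0]},{"offset": [-0.01,0,0],"rot": [0,0,0]},{"offset": [-0.01,0,0],"rot": [0,0,0]}]'

```text
time: 12.4
tcp_pos: [0.4832, 0.0189, 0.0207]
tool_rot: [180.0, -0.0, -4.7]
ft_force: [3.0, 1.0, 0.8]
width: 0.0496
```

Call:
servo_tool --plan '[{"offset": [-0.01,0,0],"rot": [0,0,0]},{"offset": [-0.01,0,0],"rot": [0,0,0]},{"offset": [-0.01,0,0],"rot": [0,0,0]}]'

```text
time: 12.65
tcp_pos: [0.4821, 0.019, 0.0207]
tool_rot: [180.0, -0.0, -4.7]
ft_force: [1.9, 0.4, 1.3]
width: 0.0493
```

Call:
servo_tool --plan '[{"offset": [-0.01,0,0],"rot": [0,0,0]},{"offset": [-0.02,0,0],"rot": [0,0,0]},{"offset": [-0.02,0,0],"rot": [0,0,0]},{"offset": [-0.02,0,0],"rot": [0,0,0]}]'

```text
time: 12.98
tcp_pos: [0.4809, 0.019, 0.0208]
tool_rot: [180.0, -0.1, -4.7]
ft_force: [5.7, -0.3, -1.6]
width: 0.0493
```

Run:
```python
from h import *
c=snap('scene','s5.png')
s=status.read_state();print(s['tcp_pos'],s['tool_rot'],s['ft_force'],s['torque'])
b=cv2.convertScaleAbs(cv2.resize(c['color'][130:250,280:400],(500,500),interpolation=2),alpha=1.8)
cv2.imwrite('pics/crop6.png',b)
```

```text
[0.48092887 0.01900277 0.02077252] [ 1.79979151e+02 -1.36225245e-01 -4.67004745e+00] [ 4.559326   -1.74101923 -2.33350574] [-0.02723792 -0.81300487  0.10030327]
```

View pics/crop6.png

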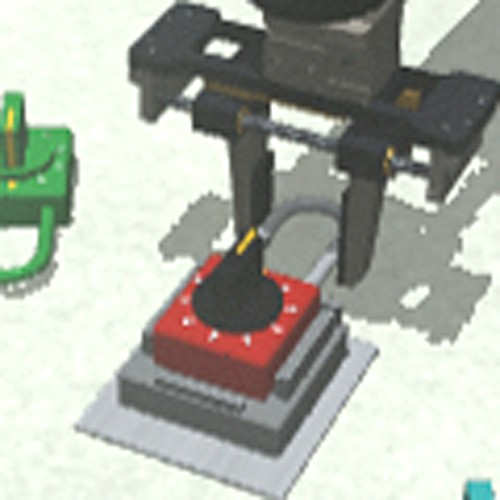

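Call:
servo_tool --plan '[{"offset": [-0.01,0,0],"rot": [0,0,0]},{"offset": [-0.02,0,0],"rot": [0,0,0]},{"offset": [-0.02,0,0],"rot": [0,0,0]},{"offset": [-0.02,0,0],"rot": [0,0,0]}]'

```text
time: 13.37
tcp_pos: [0.4808, 0.0189, 0.0213]
tool_rot: [180.0, -0.4, -4.7]
ft_force: [11.6, -1.2, -5.0]
width: 0.0494
```

It has reached the hard stop: 11.6 N with no further motion. Relaxing the pull, then starting the lift.

Call:
servo_tool --plan '[{"offset": [0.03,0,0],"rot": [0,0,0]},{"offset": [0.03,0,0],"rot": [0,0,0]},{"offset": [0.03,0,-0.03],"rot": [0,0,0]},{"offset": [0.03,0,-0.07],"rot": [0,0,0]},{"offset": [0.03,0,-0.11],"rot": [0,0,0]},{"offset": [0.03,0,-0.15],"rot": [0,0,0]},{"offset": [0.03,0,-0.2],"rot": [0,0,0]},{"offset": [0.03,0,-0.25],"rot": [0,0,0]},{"offset": [0.03,0,-0.25],"rot": [0,0,0]}]' --squeeze 60

```text
time: 14.12
tcp_pos: [0.4796, 0.0195, 0.0453]
tool_rot: [-180.0, 0.2, -4.7]
ft_force: [-0.3, -0.7, -4.1]
width: 0.0495
```

Run:
```python
from h import *
c=snap('scene','s6.png')
s=status.read_state();print(s['tcp_pos'],s['tool_rot'],s['ft_force'],s['torque'])
b=cv2.convertScaleAbs(cv2.resize(c['color'][130:250,280:400],(500,500),interpolation=2),alpha=1.8)
cv2.imwrite('pics/crop7.png',b)
```

```text
[0.47967054 0.01951076 0.04505678] [-1.79984165e+02  1.54474356e-01 -4.67124417e+00] [-0.37433331  0.26566763 -4.25136264] [ 0.0548171   0.42086275 -0.0705294 ]
```

View pics/crop7.png

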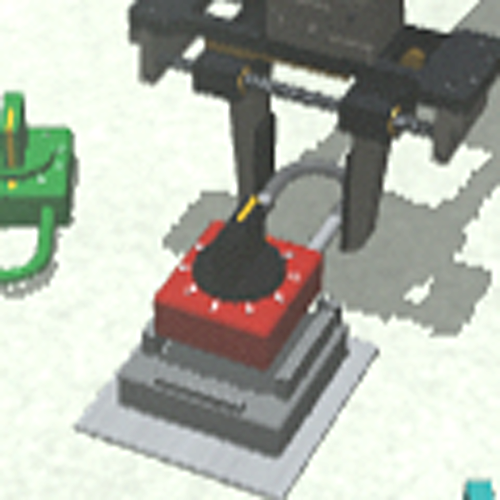

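The lock rises level and the weight reads about 4.2 N. Continuing the lift.

Call:
servo_tool --plan '[{"offset": [0,0,-0.06],"rot": [0,0,0]},{"offset": [0,0,-0.14],"rot": [0,0,0]},{"offset": [0,0,-0.23],"rot": [0,0,0]},{"offset": [0,0,-0.32],"rot": [0,0,0]},{"offset": [0,0,-0.41],"rot": [0,0,0]},{"offset": [0,0,-0.5],"rot": [0,0,0]},{"offset": [0,0,-0.6],"rot": [0,0,0]},{"offset": [0,0,-0.7],"rot": [0,0,0]},{"offset": [0,0,-0.8],"rot": [0,0,0]},{"offset": [0,0,-0.88],"rot": [0,0,0]},{"offset": [0,0,-0.95],"rot": [0,0,0]},{"offset": [0,0,-1.0],"rot": [0,0,0]}]'

```text
time: 15.17
tcp_pos: [0.4813, 0.0191, 0.1466]
tool_rot: [180.0, -0.1, -4.7]
ft_force: [0.6, -0.0, -3.4]
width: 0.0492
```

Call:
servo_tool --plan '[{"offset": [0,0,-0.06],"rot": [0,0,0]},{"offset": [0,0,-0.14],"rot": [0,0,0]},{"offset": [0,0,-0.23],"rot": [0,0,0]},{"offset": [0,0,-0.32],"rot": [0,0,0]},{"offset": [0,0,-0.41],"rot": [0,0,0]},{"offset": [0,0,-0.5],"rot": [0,0,0]},{"offset": [0,0,-0.6],"rot": [0,0,0]},{"offset": [0,0,-0.7],"rot": [0,0,0]},{"offset": [0,0,-0.8],"rot": [0,0,0]},{"offset": [0,0,-0.88],"rot": [0,0,0]},{"offset": [0,0,-0.95],"rot": [0,0,0]},{"offset": [0,0,-1.0],"rot": [0,0,0]}]'

```text
time: 16.17
tcp_pos: [0.4813, 0.0191, 0.2467]
tool_rot: [180.0, -0.1, -4.7]
ft_force: [0.5, -0.3, -5.0]
width: 0.0491
```

Call:
servo_tool --plan '[{"offset": [0,0,0],"rot": [0,0,0]},{"offset": [0,0,0],"rot": [0,0,0]},{"offset": [0,0,0],"rot": [0,0,0]},{"offset": [0,0,0],"rot": [0,0,0]},{"offset": [0,0,0],"rot": [0,0,0]},{"offset": [0,0,0],"rot": [0,0,0]}]'

```text
time: 16.67
tcp_pos: [0.4808, 0.0193, 0.2452]
tool_rot: [-180.0, 0.0, -4.7]
ft_force: [-0.6, 0.3, -4.6]
width: 0.0494
```

Run:
```python
from h import *
c=snap('scene','s7.png');t=snap('top','t7.png')
s=status.read_state();print(s['tcp_pos'],s['tool_rot'],s['ft_force'],s['torque'],s['width'])
cv2.imwrite('pics/s7b.png',cv2.convertScaleAbs(c['color'],alpha=1.8))
b=cv2.convertScaleAbs(cv2.resize(c['color'][70:220,260:410],(600,600),interpolation=2),alpha=1.8)
cv2.imwrite('pics/crop8.png',b)
```

```text
[0.48089981 0.01921555 0.24539177] [-1.79997695e+02  2.55448864e-02 -4.67733793e+00] [-0.68167648 -0.41280938 -4.11872143] [0.01666534 0.41899962 0.03418055] 0.049297299105410204
```

View pics/crop8.png

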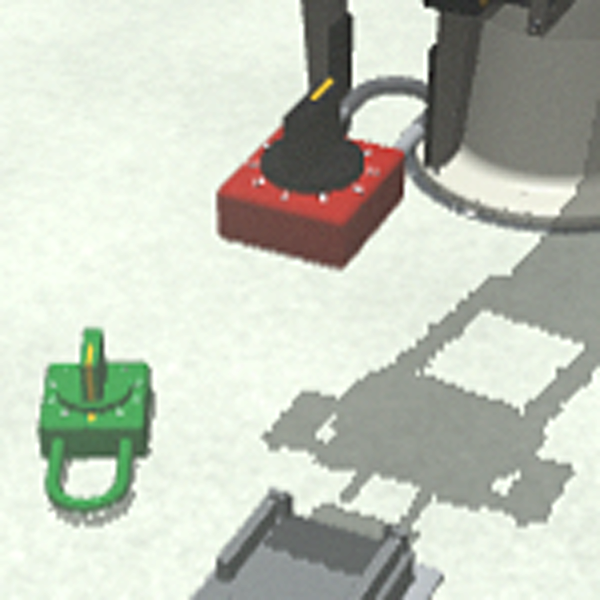

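View pics/s7b.png

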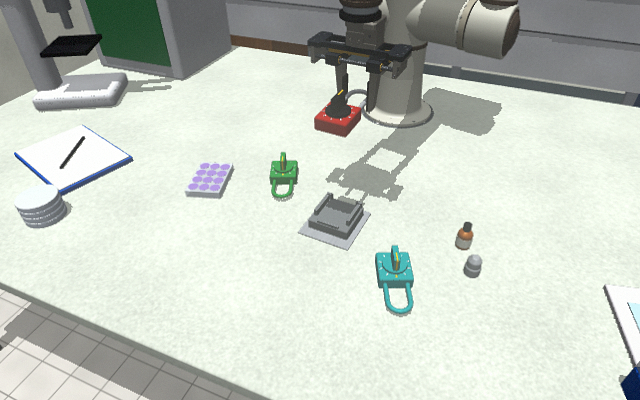

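The lock is held level and the bystanders haven't moved. One last check of how far the shackle is out, from the red face position, then hand in.

Run:
```python
from h import *
k=load('scene');hsv=cv2.cvtColor(k['color'],cv2.COLOR_BGR2HSV)
m=(((hsv[...,0]<8)|(hsv[...,0]>172))&(hsv[...,1]>150)&(hsv[...,2]>60));m[:80]=0;m[140:]=0;m[:,:305]=0;m[:,370:]=0
ys,xs=np.nonzero(m)
for z in(.268,.278,.288):print(z,cv2.minAreaRect(np.array([onz(k,x,y,z)[:2] for x,y in zip(xs,ys)],np.float32)))
s=status.read_state();print(s['time'],s['tcp_pos'])
```

```text
0.268 ((0.5603362917900085, 0.010291226208209991), (0.06405895948410034, 0.07525365054607391), 86.64501190185547)
0.278 ((0.5778316259384155, 0.01684730127453804), (0.0624079592525959, 0.07331416010856628), 86.64502716064453)
0.288 ((0.5953269004821777, 0.02340337634086609), (0.06075697019696236, 0.07137466222047806), 86.64500427246094)
16.7667 [0.48089981 0.01921555 0.24539177]
```

Run:
```python
from plant import r
print(r.sign_off())
```

```text
the job is handed in; nothing more can be done
None
```

I turned the red padlock's dial two notches clockwise to the yellow mark and pulled the shackle out to its stop. Then I lifted the open lock by its shackle and handed it in still held, at about 17 s; no verdict was reported.

- **Dial:** after I let go, both cameras showed the pointer lined up with the yellow mark, and it still pointed at the shackle in the last picture.
- **Shackle:** the gripper pulled back 23 mm, which includes 1 to 3 mm of nest play. The pull then rose to 11.6 N with no further movement.
- **Lift:** the grasp point ended about 264 mm above the bench. The lock hung nearly level, putting the case centre at about 0.26 m. The grip was set to 60 N, and the force reading of about 4 N matches the lock's weight.
- **Bystanders:** the well plate, bottle and lens look unmoved in the last picture; I compared them by eye and did not measure.
- **Disagreement:** in the last scene view, the case centre came out at x ≈ 0.578, assuming its top face was at 0.278 m. The shackle being 20 mm out predicts 0.567. The two match if the top face is about 5 mm lower, so a slight droop plus calibration error would explain it. Either way the shackle reads as fully out.

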